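# Sort the fired ware into its trays

### The job

Sort the four loose clay pieces on the bench into the three plywood trays, each tray taking the kind of piece it already holds: both jar lids with the lid, the cup with the cup, the bud vase with the vase. Set each piece down gently, upright and flat on the tray floor, not on another piece; the ware is brittle, so do not drop it, knock any piece over or shift the pieces that are already in the trays.

Things in the scene. Friction and masses are not known exactly. Their poses are not given: they have to be found in the camera images.
- lid_a: Loose grey-brown bisque clay jar lid: round disc 52 mm across and 9 mm thick with a round knob on top, 18 mm across its widest part (16 to 28 mm above the underside), tapering down to 14 mm where it meets the disc; 30 mm high overall, about 40 g. Origin at the centre of the underside, z up through the knob.
- lid_b: Second loose jar lid, same as lid_a: grey-brown bisque clay jar lid: round disc 52 mm across and 9 mm thick with a round knob on top, 18 mm across its widest part (16 to 28 mm above the underside), tapering down to 14 mm where it meets the disc; 30 mm high overall, about 40 g. Origin at the centre of the underside, z up through the knob.
- cup: Loose grey-brown bisque clay cup: plain straight open cup without a handle, outside 52 mm across (48 mm at the foot), wall 4 mm, 50 mm high, about 90 g. Origin at the centre of the underside, z up.
- vase: Loose grey-brown bisque clay bud vase: solid bottle shape, round belly 44 mm across up to 30 mm high, narrowing to a straight neck 24 mm across from 47 mm to the top at 85 mm; about 130 g. Origin at the centre of the underside, z up.
- tray_lids: Shallow open plywood tray fixed to the table, one of three alike: outside 220 (its x) by 100 (y) by 18 mm high, walls and floor 5 mm. Origin at the centre of its underside, inner floor 5 mm above. The tray for jar lids: it already holds one, near one end of x. Two more lids fit in a row along x: at the middle and the free end.
- tray_cups: Shallow open plywood tray fixed to the table, one of three alike: outside 220 (its x) by 100 (y) by 18 mm high, walls and floor 5 mm. Origin at the centre of its underside, inner floor 5 mm above. The tray for cups: it already holds one, near one end of x.
- tray_vases: Shallow open plywood tray fixed to the table, one of three alike: outside 220 (its x) by 100 (y) by 18 mm high, walls and floor 5 mm. Origin at the centre of its underside, inner floor 5 mm above. The tray for bud vases: it already holds one, near one end of x.
- lid_done: The jar lid already in tray_lids (loose, about 72 mm from the tray's centre), same shape as lid_a. Leave it where it is.
- cup_done: The cup already in tray_cups (loose, 50 to 72 mm from the tray's centre), same shape as cup. Leave it where it is.
- vase_done: The bud vase already in tray_vases (loose, 50 to 72 mm from the tray's centre), same shape as vase. Leave it where it is.
Not all that is in view belongs to the job. What is shaped like the lid_b but green is not meant. Leave any purple look-alike of the cup_done alone.

How it is judged:
At the end, for the whole second after the job is handed in: All four sorted pieces and the three first ones in the tray of their kind: origin within 87 mm (x) and 30 mm (y) of the tray's centre, underside on the tray floor (origin 1 to 10 mm above the tray's underside), upright within 0.12 rad, released and at rest (x of lid_a in the frame of tray_lids between -0.087 and 0.087 m and y of lid_a in the frame of tray_lids between -0.03 and 0.03 m and z of lid_a in the frame of tray_lids between 0.001 and 0.01 m and angle between each of lid_a, lid_b, cup, vase, lid_done, cup_done, vase_done's own z axis and vertical below 0.12 rad and linear speed of each of lid_a, lid_b, cup, vase, lid_done, cup_done, vase_done below 0.02 m/s and angular speed of each of lid_a, lid_b, cup, vase, lid_done, cup_done, vase_done below 0.3 rad/s and contact force between each of lid_a, lid_b, cup, vase, lid_done, cup_done, vase_done and the fingers below 0.1 N and x of lid_b in the frame of tray_lids between -0.087 and 0.087 m and y of lid_b in the frame of tray_lids between -0.03 and 0.03 m and z of lid_b in the frame of tray_lids between 0.001 and 0.01 m and x of cup in the frame of tray_cups between -0.087 and 0.087 m and y of cup in the frame of tray_cups between -0.03 and 0.03 m and z of cup in the frame of tray_cups between 0.001 and 0.01 m and x of vase in the frame of tray_vases between -0.087 and 0.087 m and y of vase in the frame of tray_vases between -0.03 and 0.03 m and z of vase in the frame of tray_vases between 0.001 and 0.01 m and x of lid_done in the frame of tray_lids between -0.087 and 0.087 m and y of lid_done in the frame of tray_lids between -0.03 and 0.03 m and z of lid_done in the frame of tray_lids between 0.001 and 0.01 m and x of cup_done in the frame of tray_cups between -0.087 and 0.087 m and y of cup_done in the frame of tray_cups between -0.03 and 0.03 m and z of cup_done in the frame of tray_cups between 0.001 and 0.01 m and x of vase_done in the frame of tray_vases between -0.087 and 0.087 m and y of vase_done in the frame of tray_vases between -0.03 and 0.03 m and z of vase_done in the frame of tray_vases between 0.001 and 0.01 m); the robot touches nothing.
It fails at once if a piece already in a tray is shifted by more than 20 mm (distance of any of lid_done, cup_done, vase_done from where it was at the start of the episode above 0.02 m).
It fails at once if a clay piece is knocked over (tilted past 1 rad) (angle between any of lid_a, lid_b, cup, vase, lid_done, cup_done, vase_done's own z axis and vertical above 1 rad).
It fails at once if a clay piece is dropped or thrown: faster than 0.7 m/s while out of the fingers (a fall of about 25 mm) ((linear speed of lid_a above 0.7 m/s and contact force between lid_a and the fingers below 0.05 N) or (linear speed of lid_b above 0.7 m/s and contact force between lid_b and the fingers below 0.05 N) or (linear speed of cup above 0.7 m/s and contact force between cup and the fingers below 0.05 N) or (linear speed of vase above 0.7 m/s and contact force between vase and the fingers below 0.05 N) or (linear speed of lid_done above 0.7 m/s and contact force between lid_done and the fingers below 0.05 N) or (linear speed of cup_done above 0.7 m/s and contact force between cup_done and the fingers below 0.05 N) or (linear speed of vase_done above 0.7 m/s and contact force between vase_done and the fingers below 0.05 N)).
It also fails if it takes over 99 s, if anything falls off the work surface, if the arm or the gripper's body presses on something with over 40 N, if the wrist force passes 120 N, or if a joint passes its speed limit or range.

### The arm

A 6-joint arm with a two-finger parallel gripper is mounted at the origin on the work surface. World frame = base frame: x ahead of the robot, y to its left, z up, the work surface at z = 0. Lengths are in m, angles in rad, forces in N, time in s.
With the tool pointing down it reaches from about 0.375 to 0.975 m from the base axis. Payload 3.8 kg.
Tool frame: the origin (TCP) lies at the very end of the fingers, on their centre line; the grasp point (between the pads) lies 19 mm behind it; z points along the fingers, y is the line along which they close (so a half turn about z gives the same grasp; the last joint's range is limited). The gripper opens to 85 mm and grips with 20 to 120 N. Pads are 22 mm wide; open, the fingers measure 114 mm over their backs; the gripper's body (76 mm by 85 mm) begins 54 mm behind the grasp point. The pads swing forward as they close: fully open they stand 13 mm farther back than shut.
Start: joints at [-1.3, 0.264, 1.604, -0, 1.274, -0.037], TCP at [0.204, -0.643, 0.231] pointing down, gripper open.
Joint ranges: [-2.63, 2.63], [-0.94, 2.18], [0.31, 2.57], [-1.31, 4.45], [0, 2.66], [-2.55, 2.55]. Speed limits (rad/s): [2.57, 2.57, 3.14, 3.14, 3.14, 3.14].

### API

Orientations are given as a rotation vector (axis times angle).
In Python, from workcell import bot gives the robot as it stands. The module is installed in compiled form; this text tells all that it offers.
- The arm moves only by the tool step_hand, called after ">>>" as a command line: name --argument value ..., lists and objects as JSON in quotes. Schema: {"type":"object","properties":{"plan":{"type":"object","properties":{"steps":{"type":"array","items":{"type":"array","items":{"type":"number"},"minItems":4,"maxItems":4},"minItems":1,"maxItems":5}},"additionalProperties":false,"required":["steps"]},"aperture":{"type":"number"},"squeeze":{"type":"number"},"only":{"type":"string"},"quiet":{"type":"boolean"},"lines":{"type":"string"}},"required":["plan"],"additionalProperties":false}. plan is an object whose key "steps" holds a list of rows, 1 to 5 of them, each of 4 numbers: dx, dy, dz in m, then a turn about the tool's z in rad; each row shifts and turns the commanded pose from where the row before left it, along the tool's axes as they then stand; what a row does not reach is not made up. A row lasts 1/8 s, in which the tool goes at most 0.0625 m and 0.188 rad, less where a joint would pass 70% of its speed; a pose out of reach is approached as far as the arm can. aperture is the opening from 0.0 (shut) to 1.0 (fully open), set as the call begins (left out keeps the last). The fingers move at their own pace and stop on an object; squeeze is the grip in N (left out, the last holds). Time passes only in rows, so rows that do not move let the fingers close. The tool returns the time, the measured TCP pose, the force, the opening and the grip force at its end. only (a regular expression) keeps the lines of the reply that match it, lines (a string "A,B") keeps lines A to B, and quiet returns only ok. Input that does not fit is refused with a message, and nothing moves.
- bot.read_state(): the state, without advancing time (a new reading comes with each control period).
- bot.read_camera(name): name is "scene" or "top" or "wrist"; returns the picture (420x560x3 uint8, red, green, blue); there is no depth.
- bot.camera_info(name): a dict with "intrinsics" (3x3 intrinsics, pixels), "extrinsics" (4x4, takes a point from camera to world coordinates). Camera axes: x right, y down, z forward; pixel columns grow to the right and rows downward; lengths in m; the calibration is good to about 2 mm. A picture is of the moment at which its call begins: read the wrist's pose just before it. camera_info takes no time and is no camera call; for the wrist camera it gives the pose at the moment of the call.
- bot.finish_job(): hands the job in; it is judged then, once.
Trained networks look in the newest picture that a camera, given by its name, has taken for a name from the list of things; names that differ only in an ending like _2 or _b are one class to them, and where a whole thing is asked for, a point or a joint stands for the part that bears it (a point fixed in the world has none). Each returns a list of dicts, best first, with "conf" (0 to 1); they miss things now and then, are a little off and sometimes report something else, mostly with a low value. They report only what shows in the picture. A call takes as long as a camera call. They do not tell look-alikes from the thing itself.
- bot.search_frame(camera, thing): "box" ([left, top, right, bottom] in pixels, round what is visible of it).
- bot.regions_of(camera, thing): "pixels" (420x560 bool, what is visible of it) and "box" ([left, top, right, bottom] in pixels, round what is visible of it).
- bot.spot_point(camera, thing): "pixel" ([row, column] in pixels: a listed point, or the origin of a listed thing).
The state is a dict: "time": time; "q": joint angles; "joint_vel": joint speeds; "joint_torque": joint torques, N m; "tool_pos": TCP position; "tcp_rot": TCP orientation; "wrist_force": force on the tool from outside, world axes, zero at the start; "torque": the same for the moment, N m; "width": opening from 0.0 (shut) to 1.0 (fully open); "grip_force": force on a finger pad.
Only numpy, scipy, OpenCV 4.12 (cv2) and the standard library are available. Lean on these libraries where they do the work, as an engineer would, in place of code of your own. Each camera call takes 0.05 s, during which the arm holds its last target. There are 200 camera calls.

## Working session

There is one attempt and no reset: what is moved stays moved. The work goes in short steps, Python scripts to look and compute and a tool call to move; the robot and the scene stay as the last step left them, time stands still between calls to the robot, and variables do not carry over. Pictures are saved under pics/ and viewed, at most 14 in all, crops included, and the job is handed in when it is done.

```bash
mkdir -p pics
```

Create h.py:
```python
from workcell import bot
import numpy as np, cv2
from scipy.spatial.transform import Rotation as R
def info(c):
    i=bot.camera_info(c); return np.array(i["intrinsics"]),np.array(i["extrinsics"])
def ray(c,px,ie=None):
    K,E=ie or info(c); d=E[:3,:3]@np.linalg.solve(K,[px[0],px[1],1.]); return E[:3,3],d/np.linalg.norm(d)
def atz(c,px,z,ie=None):
    o,d=ray(c,px,ie); return o+d*(z-o[2])/d[2]
def proj(c,p,ie=None):
    K,E=ie or info(c); q=K@(E[:3,:3].T@(np.array(p)-E[:3,3])); return q[:2]/q[2]
def tri(rs):
    A=np.zeros((3,3));b=np.zeros(3)
    for o,d in rs:
        P=np.eye(3)-np.outer(d,d);A+=P;b+=P@o
    x=np.linalg.solve(A,b); return x,[float(np.linalg.norm((np.eye(3)-np.outer(d,d))@(x-o))) for o,d in rs]
def save(c,n):
    im=bot.read_camera(c); cv2.imwrite(f"pics/{n}.png",im[:,:,::-1]); return im
```

Run:
```python
from h import *
np.set_printoptions(precision=3,suppress=True)
ims=[save(c,c+"1") for c in ("scene","top")]
for c in("scene","top"):
    print(c,info(c)[1].tolist())
    for t in("lid_a","cup","vase","tray_lids","lid_done","cup_done","vase_done"):
        im=ims[c=="top"]
        for r in bot.regions_of(c,t):
            m=r["pixels"]
            print(c,t,round(r["conf"],2),np.array(r["box"]).round(),im[m].mean(0).round() if m.any() else 0)
s=bot.read_state();print(s["time"],s["tool_pos"],s["tcp_rot"])
```

```text
scene [[0.6469717644898977, 0.6578331028129274, -0.38559453418888745, 0.9364480426916884], [0.7625108287059763, -0.5595994289461972, 0.3246932632950914, -0.34890670612439045], [-0.002184504281011559, -0.5040873812808715, -0.8636498943289691, 0.9680531613372667], [0.0, 0.0, 0.0, 1.0]]
scene lid_a 0.8 [256. 288. 283. 313.] [117.  98.  70.]
scene lid_a 0.65 [295. 150. 314. 169.] [104.  86.  59.]
scene lid_a 0.51 [274. 133. 290. 146.] [ 49. 124.  53.]
scene cup 0.58 [353. 200. 376. 225.] [59. 50. 35.]
scene vase 0.72 [295. 152. 316. 170.] [104.  86.  60.]
scene vase 0.66 [200. 207. 214. 239.] [56. 46. 32.]
scene tray_lids 0.73 [319. 109. 409. 183.] [204. 180. 121.]
scene lid_done 0.76 [333. 118. 357. 134.] [116.  97.  67.]
scene cup_done 0.77 [206. 342. 233. 371.] [74. 36. 95.]
scene cup_done 0.59 [179. 298. 204. 330.] [74. 62. 43.]
scene vase_done 0.83 [250. 177. 266. 210.] [61. 51. 35.]
top [[-0.010054507923448898, -0.9988724906871519, 0.04639670482763449, 0.4766755647770055], [-0.9999493690603058, 0.010024762251444377, -0.0008737606640030842, -0.012664962160776687], [0.00040765955556977296, -0.04640314095238975, -0.9989227108858019, 0.9105218414107583], [0.0, 0.0, 0.0, 1.0]]
top lid_a 0.95 [189. 268. 213. 295.] [ 56. 123.  66.]
top lid_a 0.84 [326. 128. 347. 148.] [107.  88.  64.]
top lid_a 0.67 [188. 229. 208. 254.] [113.  96.  75.]
top cup 0.68 [187. 130. 212. 154.] [74. 61. 46.]
top vase 0.79 [332. 232. 349. 252.] [71. 59. 43.]
top tray_lids 0.63 [106. 163. 159. 264.] [175. 149. 108.]
top lid_done 0.81 [113. 235. 136. 259.] [118. 101.  80.]
top cup_done 0.63 [392. 156. 423. 183.] [84. 68. 50.]
top cup_done 0.62 [389. 108. 420. 132.] [76. 38. 90.]
top vase_done 0.62 [266. 219. 286. 239.] [78. 64. 48.]
0.8 [ 0.204 -0.643  0.231] [3.104 0.481 0.   ]
```

View pics/scene1.png

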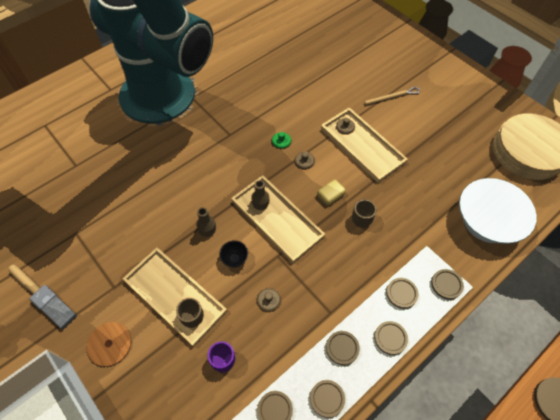

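View pics/top1.png

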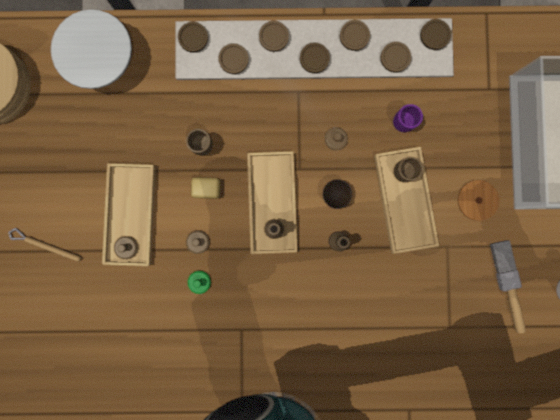

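The views show two loose lids at top (336,138) and (198,241), the cup at (200,141) and the vase at (341,241). The trays sit at top columns 130, 272 and 407. The green lid (199,282), purple cup (408,118), black bowl (337,194) and sponge (205,188) are not part of the job. Next I fit the models in both views.

Create fit.py:
```python
from h import *
from scipy.optimize import least_squares
prof={"lid":[(26,0),(26,9),(9,16),(9,28),(7,30)],"cup":[(24,0),(26,50)],"vase":[(22,0),(22,30),(12,47),(12,85)]}
th=np.linspace(0,2*np.pi,60)
def pts(k):
    return np.array([(r*np.cos(t),r*np.sin(t),z) for r,z in prof[k] for t in th])/1000
def box(c,P,ie):
    K,E=ie; q=(P-E[:3,3])@E[:3,:3]@K.T; q=q[:,:2]/q[:,2:]; return np.r_[q.min(0),q.max(0)]
def fit(k,obs,x0):  # obs: list of (cam,box,ie)
    f=lambda p:np.concatenate([(box(c,pts(k)+p,ie)-b) for c,b,ie in obs])
    s=least_squares(f,x0,loss="soft_l1"); return s.x,f(s.x)
def mbox(m):
    ys,xs=np.where(m); return np.array([xs.min(),ys.min(),xs.max()+1,ys.max()+1.])
```

Run:
```python
from fit import *
np.set_printoptions(precision=4,suppress=True)
I={c:info(c) for c in("scene","top")}
ims={c:bot.read_camera(c) for c in I}
M={c:{t:[r["pixels"] for r in bot.regions_of(c,t) if r["pixels"].any()] for t in("lid_a","cup","vase","lid_done","cup_done","vase_done","tray_lids","tray_cups","tray_vases")} for c in I}
def near(c,ts,p):
    b=[(np.linalg.norm((mbox(m)[:2]+mbox(m)[2:])/2-p),mbox(m)) for t in ts for m in M[c][t]]
    b=[x for x in b if x[0]<16]; return min(b,key=lambda x:x[0])[1] if b else None
for n,k,ts,pt,ps in [("lidA","lid",("lid_a","lid_done"),(198,241),(305,160)),("lidB","lid",("lid_a","lid_done"),(336,138),(269,300)),("cup","cup",("cup","cup_done"),(200,141),(364,212)),("vase","vase",("vase","vase_done"),(341,241),(205,222)),("lid_done","lid",("lid_a","lid_done"),(125,247),(345,126)),("cup_done","cup",("cup","cup_done"),(408,169),(190,313)),("vase_done","vase",("vase","vase_done"),(276,229),(259,193))]:
    obs=[(c,b,I[c]) for c,b in(("top",near("top",ts,pt)),("scene",near("scene",ts,ps))) if b is not None]
    x,r=fit(k,obs,atz("top",pt,.02,I["top"])); print(n,len(obs),x,r.round(1))
    for o in obs:
        x,r=fit(k,[o],x); print("   ",o[0],x)
# trays: light-wood colour
for n,pt,ps in(("lids",(130,205),(370,150)),("vases",(272,190),(290,230)),("cups",(407,205),(160,290))):
    for c,p in(("top",pt),("scene",ps)):
        ms=[m for t in("tray_lids","tray_cups","tray_vases") for m in M[c][t] if m[p[1]-3:p[1]+4,p[0]-3:p[0]+4].any()]
        if not ms: print(n,c,"none");continue
        cs=np.vstack([cv2.findContours(ms[0].astype(np.uint8),0,2)[0][i].reshape(-1,2) for i in range(1)]) 
        P=np.array([atz(c,q+.5,.018,I[c])[:2] for q in np.argwhere(ms[0])[:,::-1]],np.float32)
        (cx,cy),(w,h),a=cv2.minAreaRect(cv2.convexHull(P)); bp=cv2.boxPoints(((cx,cy),(w,h),a))
        print(n,c,np.array([cx,cy,w,h,a]))
# colour-based
hsv=cv2.cvtColor(ims["top"],cv2.COLOR_RGB2HSV)
for n,p in(("lids",(130,205)),("vases",(272,190)),("cups",(407,205))): print(n,hsv[p[1],p[0]],hsv[p[1],p[0]+40])
```

```text
lidA 2 [0.4458 0.1593 0.0027] [-0.4 -0.3 -1.  -0.5 -1.5 -0.5 -1.1  1. ]
    top [0.4454 0.1554 0.0152]
    scene [ 0.4235  0.1872 -0.0444]
lidB 2 [ 0.6716 -0.1483  0.0015] [-0.9 -0.7  0.1  0.3 -1.  -0.2  0.1  0.3]
    top [ 0.6796 -0.155  -0.0371]
    scene [ 0.6632 -0.1408 -0.0306]
cup 2 [0.6601 0.1506 0.001 ] [-1.4 -0.6 -0.1 -0.1 -1.2  0.2 -0.4  0.2]
    top [ 0.6655  0.1543 -0.028 ]
    scene [ 0.657   0.1597 -0.0126]
vase 2 [ 0.4451 -0.1481  0.0063] [-1.3 -0.6  0.2  0.3 -0.7 -0.4 -0.1  0.6]
    top [ 0.4429 -0.1572 -0.0452]
    scene [ 0.4288 -0.1403 -0.0252]
lid_done 2 [0.435  0.318  0.0073] [-2.  -0.7  0.4  0.4 -0.9 -0.5 -0.   1.7]
    top [ 0.4316  0.3409 -0.0601]
    scene [ 0.3918  0.3771 -0.0738]
cup_done 2 [ 0.5959 -0.2956  0.0085] [-0.4 -0.2 -0.7 -0.8 -0.9 -0.  -0.7 -0.1]
    top [ 0.5931 -0.2926  0.0216]
    scene [ 0.5966 -0.2943  0.0074]
vase_done 2 [ 0.4724 -0.0086  0.01  ] [-0.3 -0.6 -0.5  0.1 -1.  -0.6 -0.2  1. ]
    top [ 0.4718 -0.0094 -0.0011]
    scene [ 0.4503  0.0096 -0.0349]
lids top [ 0.5067  0.306   0.1092  0.2237 87.5693]
lids scene [ 0.5103  0.3075  0.1127  0.2281 88.1433]
vases top [ 0.529  -0.0046  0.1027  0.2204 89.6032]
vases scene [ 0.5331 -0.0047  0.2243  0.1053  1.4321]
cups top [ 0.5322 -0.2978  0.22    0.1051  8.9937]
cups scene [ 0.5345 -0.2969  0.2258  0.1025  9.0679]
lids [ 19  92 197] [ 17 135 142]
vases [ 18  93 198] [ 17 123 149]
cups [ 18 100 171] [ 15 134 145]
```

>>> step_hand --plan '{"steps":[[0, 0, 0, 0.154], [0, 0, 0, 0.154], [0.02, -0.045, 0, 0], [0.02, -0.045, 0, 0], [0.02, -0.045, 0, 0]]}' --aperture 0.6 --squeeze 40

```text
time: 2.42
tool_pos: [0.2649, -0.5071, 0.2313]
tcp_rot: [3.141, -0.001, 0.0]
wrist_force: [0.2, 0.2, -0.0]
width: 0.605
grip_force: 0.0
```

>>> step_hand --plan '{"steps":[[0.02, -0.045, 0, 0], [0.02, -0.045, 0, 0], [0.02, -0.045, 0, 0], [0.02, -0.045, 0, 0], [0.02, -0.045, 0, 0]]}'

```text
time: 3.05
tool_pos: [0.3651, -0.2819, 0.2316]
tcp_rot: [3.141, -0.001, 0.001]
wrist_force: [0.1, -0.7, -0.3]
width: 0.602
grip_force: 0.0
```

>>> step_hand --plan '{"steps":[[0.02, -0.045, 0, 0], [0.02, -0.045, 0, 0], [0, 0, 0, 0]]}'

```text
time: 3.42
tool_pos: [0.4055, -0.1908, 0.2316]
tcp_rot: [-3.141, -0.008, -0.001]
wrist_force: [-0.5, -0.3, -0.5]
width: 0.598
grip_force: 0.0
```

Run:
```python
from fit import *
s=bot.read_state();print(s["time"],np.round(s["tool_pos"],4),np.round(s["tcp_rot"],3),np.round(s["q"],2))
ie=info("wrist");save("wrist","w1")
print(ie[1].round(3))
for r in bot.regions_of("wrist","vase"): print(r["conf"],r["box"])
```

```text
3.425 [ 0.4055 -0.1908  0.2316] [-3.141e+00 -8.000e-03 -1.000e-03] [-0.5  -0.18  2.06  0.    1.26  1.07]
[[ 0.004 -0.958 -0.285  0.478]
 [-1.    -0.004 -0.001 -0.19 ]
 [-0.001  0.285 -0.958  0.374]
 [ 0.     0.     0.     1.   ]]
0.87 [223.4, 125.0, 267.1, 167.1]
```

View pics/w1.png

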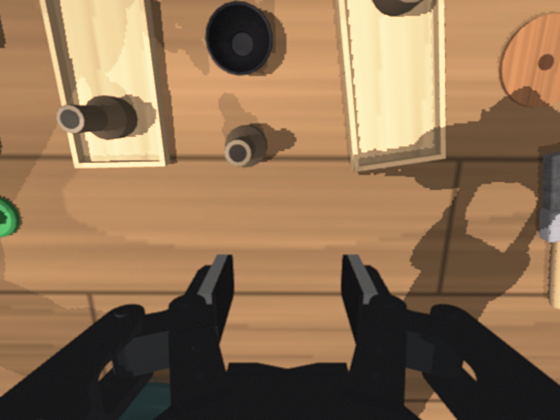

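The wrist view shows the vase mouth at (238,152), clear of the bowl at (240,38) and both trays. I check its position from this view.

Create w.py:
```python
from fit import *
import sys
np.set_printoptions(precision=4,suppress=True)
# usage: w.py kind x y zbase [extra kinds]
def meas(k,x0,im=True):
    s=bot.read_state(); ie=info("wrist"); 
    if im: bot.read_camera("wrist")
    p=proj("wrist",np.r_[x0[:2],x0[2]+.02],ie); best=None
    for t in ([k] if k!="lid" else ["lid_a"]):
        for r in bot.regions_of("wrist",t):
            if not r["pixels"].any(): continue
            b=mbox(r["pixels"]); c=(b[:2]+b[2:])/2; d=np.linalg.norm(c-p)
            if d<60 and (best is None or d<best[0]): best=(d,b,r["conf"])
    if best is None: print("none near",p); return
    f=lambda q:box("wrist",pts(k)+np.r_[q,x0[2]],ie)-best[1]
    o=least_squares(f,x0[:2],loss="soft_l1"); print(k,"wrist",o.x,"resid",f(o.x).round(1),"conf",round(best[2],2),"tcp",np.array(s["tool_pos"]),"t",s["time"])
if __name__=="__main__": meas(sys.argv[1],np.array([float(v) for v in sys.argv[2:5]]))
```

```bash
python3 w.py vase .445 -.148 0
```

```text
vase wrist [ 0.4424 -0.1467] resid [-0.6 -0.3  0.9  0.3] conf 0.84 tcp [ 0.4047 -0.1932  0.2315] t 3.525
```

>>> step_hand --plan '{"steps":[[0.02, -0.023, 0, 0], [0.019, -0.023, 0, 0], [0, 0, 0.04, 0], [0, 0, 0.04, 0], [0, 0, 0, 0]]}'

```text
time: 4.25
tool_pos: [0.4403, -0.1474, 0.1479]
tcp_rot: [-3.139, 0.004, 0.012]
wrist_force: [-2.1, -0.2, -0.3]
width: 0.596
grip_force: 0.0
```

```bash
python3 w.py vase .445 -.148 0
```

```text
vase wrist [ 0.4428 -0.1465] resid [-0.5 -1.8  0.5  1. ] conf 0.83 tcp [ 0.4403 -0.1474  0.1479] t 4.25
```

>>> step_hand --plan '{"steps":[[0.003, 0, 0.03, 0], [0, 0, 0.04, 0], [0, 0, 0.027, 0], [0, 0, 0, 0], [0, 0, 0, 0]]}'

```text
time: 4.97
tool_pos: [0.4486, -0.1484, 0.0566]
tcp_rot: [3.14, -0.001, 0.006]
wrist_force: [-0.1, -0.4, 0.1]
width: 0.597
grip_force: 0.0
```

>>> step_hand --plan '{"steps":[[0, 0, 0, 0], [0, 0, 0, 0], [0, 0, 0, 0], [0, 0, 0, 0], [0, 0, 0, 0]]}' --aperture 0 --squeeze 40

```text
time: 5.6
tool_pos: [0.4481, -0.1479, 0.056]
tcp_rot: [3.14, -0.0, 0.005]
wrist_force: [0.4, 0.3, 7.1]
width: 0.261
grip_force: 39.0
```

>>> step_hand --plan '{"steps":[[0, 0, -0.03, 0], [0, 0, -0.05, 0], [0, 0, -0.04, 0], [0, 0, 0, 0]]}'

```text
time: 6.1
tool_pos: [0.4494, -0.1483, 0.1784]
tcp_rot: [3.139, -0.0, 0.012]
wrist_force: [0.6, -0.2, -1.5]
width: 0.261
grip_force: 39.7
```

>>> step_hand --plan '{"steps":[[0.034, -0.036, 0, 0], [0.034, -0.036, 0, 0], [0.034, -0.036, 0, 0], [0.034, -0.036, 0, 0], [0, 0, 0, 0]]}'

```text
time: 6.72
tool_pos: [0.5834, -0.0008, 0.1723]
tcp_rot: [-3.141, -0.005, 0.003]
wrist_force: [-0.6, -0.1, -0.5]
width: 0.262
grip_force: 39.7
```

>>> step_hand --plan '{"steps":[[0, 0, 0.04, 0], [0, 0, 0.04, 0], [0, 0, 0.015, 0], [0, 0, 0, 0], [0, 0, 0, 0]]}'

```text
time: 7.35
tool_pos: [0.5838, -0.0037, 0.0808]
tcp_rot: [3.141, -0.001, 0.004]
wrist_force: [0.4, -0.6, -0.5]
width: 0.26
grip_force: 39.7
```

>>> step_hand --plan '{"steps":[[0, 0, 0.008, 0], [0, 0, 0.008, 0], [0, 0, 0, 0], [0, 0, 0, 0]]}'

```text
time: 7.85
tool_pos: [0.5826, -0.0033, 0.0632]
tcp_rot: [-3.142, 0.0, 0.0]
wrist_force: [-0.4, 0.5, -1.5]
width: 0.261
grip_force: 39.7
```

>>> step_hand --plan '{"steps":[[0, 0, 0.003, 0], [0, 0, 0, 0]]}'

```text
time: 8.1
tool_pos: [0.5834, -0.0033, 0.0611]
tcp_rot: [-3.142, 0.0, -0.002]
wrist_force: [-0.9, 0.5, 2.4]
width: 0.261
grip_force: 40.0
```

```bash
python3 -c "
from h import *; save('scene','s2')"
```

```text
(no output)
```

View pics/s2.png

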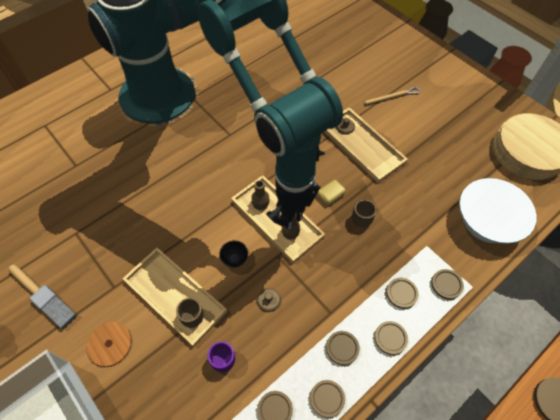

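The scene shows the vase upright in its tray at about (290,230), with a 2.4 N floor reaction. I release it and go on to lid_b.

>>> step_hand --plan '{"steps":[[0, 0, 0, 0], [0, 0, 0, 0], [0, 0, 0, 0], [0, 0, 0, 0]]}' --aperture 0.6

```text
time: 8.65
tool_pos: [0.5825, -0.0034, 0.0601]
tcp_rot: [3.142, -0.0, -0.0]
wrist_force: [-0.6, 0.7, 1.0]
width: 0.598
grip_force: 0.0
```

>>> step_hand --plan '{"steps":[[0, 0, -0.02, 0], [0, 0, -0.04, 0], [0, 0, -0.05, 0], [0, 0, -0.03, 0], [0, 0, 0, 0]]}'

```text
time: 9.28
tool_pos: [0.5855, -0.0035, 0.2057]
tcp_rot: [3.141, -0.0, 0.014]
wrist_force: [-0.0, 0.3, 0.2]
width: 0.603
grip_force: 0.0
```

```bash
python3 w.py vase .580 -.004 0.005
```

```text
vase wrist [ 0.5781 -0.003 ] resid [-0.  -0.8  0.   0.6] conf 0.57 tcp [ 0.5855 -0.0035  0.2057] t 9.275
```

>>> step_hand --plan '{"steps":[[0.016, 0.048, 0, 0], [0.016, 0.048, 0, 0], [0.016, 0.048, 0, 0], [0, 0, 0.03, 0], [0, 0, 0, 0]]}' --aperture 0.5

```text
time: 10.0
tool_pos: [0.627, -0.147, 0.165]
tcp_rot: [-3.139, 0.002, 0.015]
wrist_force: [-0.3, 0.0, -0.1]
width: 0.499
grip_force: 0.0
```

```bash
python3 w.py lid .6716 -.1483 0
```

```text
lid wrist [ 0.6714 -0.1475] resid [-1.2 -0.7  1.2  0.9] conf 0.89 tcp [ 0.627 -0.147  0.165] t 10.0
```

>>> step_hand --plan '{"steps":[[0.022, 0, 0.03, 0], [0.022, 0, 0.04, 0], [0, 0, 0.04, 0], [0, 0, 0.016, 0], [0, 0, 0, 0]]}'

```text
time: 10.72
tool_pos: [0.6738, -0.1466, 0.0437]
tcp_rot: [-3.141, -0.001, 0.003]
wrist_force: [0.7, 0.6, 0.3]
width: 0.498
grip_force: 0.0
```

>>> step_hand --plan '{"steps":[[0, 0, 0, 0], [0, 0, 0, 0]]}'

```text
time: 10.98
tool_pos: [0.6762, -0.1478, 0.0468]
tcp_rot: [3.141, -0.0, 0.006]
wrist_force: [0.4, -0.1, 0.2]
width: 0.504
grip_force: 0.0
```

```bash
python3 w.py lid .6716 -.1483 0
```

```text
lid wrist [ 0.6712 -0.1473] resid [-1.3 -1.3  1.3  3. ] conf 0.75 tcp [ 0.6762 -0.1478  0.0468] t 10.975
```

>>> step_hand --plan '{"steps":[[-0.004, 0, 0.015, 0], [0, 0, 0.012, 0], [0, 0, 0, 0], [0, 0, 0, 0]]}'

```text
time: 11.58
tool_pos: [0.6704, -0.1473, 0.0167]
tcp_rot: [-3.141, 0.0, 0.001]
wrist_force: [0.7, 0.2, 0.7]
width: 0.5
grip_force: 0.0
```

>>> step_hand --plan '{"steps":[[0, 0, 0, 0], [0, 0, 0, 0]]}'

```text
time: 11.82
tool_pos: [0.6711, -0.1475, 0.0178]
tcp_rot: [3.141, -0.0, 0.001]
wrist_force: [0.6, 0.3, -0.5]
width: 0.503
grip_force: 0.0
```

```bash
python3 -c "
from h import *
for i in range(4):
    bot.read_camera('wrist'); print(np.round(bot.read_state()['tool_pos'],4))"
```

```text
[ 0.671  -0.1475  0.0177]
[ 0.6709 -0.1474  0.0177]
[ 0.6708 -0.1474  0.0176]
[ 0.6708 -0.1474  0.0176]
```

>>> step_hand --plan '{"steps":[[0, 0, 0.004, 0], [0, 0, 0, 0], [0, 0, 0, 0]]}'

```text
time: 12.4
tool_pos: [0.6704, -0.1473, 0.013]
tcp_rot: [-3.141, 0.0, 0.001]
wrist_force: [0.9, -0.7, 1.2]
width: 0.499
grip_force: 0.0
```

>>> step_hand --plan '{"steps":[[0, 0, 0, 0], [0, 0, 0, 0], [0, 0, 0, 0], [0, 0, 0, 0], [0, 0, 0, 0]]}' --aperture 0 --squeeze 30

```text
time: 13.02
tool_pos: [0.6708, -0.1474, 0.0135]
tcp_rot: [3.141, -0.0, 0.001]
wrist_force: [-0.0, -0.2, 0.5]
width: 0.192
grip_force: 29.4
```

>>> step_hand --plan '{"steps":[[0, 0, -0.02, 0], [0, 0, -0.04, 0], [0, 0, -0.04, 0], [0, 0, 0, 0]]}'

```text
time: 13.52
tool_pos: [0.6744, -0.1483, 0.12]
tcp_rot: [3.139, -0.0, 0.016]
wrist_force: [0.6, 0.2, 0.5]
width: 0.195
grip_force: 29.3
```

>>> step_hand --plan '{"steps":[[0, 0, -0.05, 0], [-0.011, -0.05, -0.01, 0], [-0.011, -0.05, 0, 0], [-0.011, -0.05, 0, 0], [-0.011, -0.05, 0, 0]]}'

```text
time: 14.15
tool_pos: [0.6254, 0.0541, 0.1728]
tcp_rot: [-3.142, 0.001, 0.002]
wrist_force: [0.6, 0.3, 0.2]
width: 0.195
grip_force: 29.4
```

>>> step_hand --plan '{"steps":[[-0.011, -0.05, 0, 0], [-0.011, -0.05, 0, 0], [-0.011, -0.05, 0, 0], [-0.011, -0.05, 0, 0], [-0.008, -0.05, 0, 0]]}'

```text
time: 14.78
tool_pos: [0.5734, 0.3039, 0.1728]
tcp_rot: [3.141, -0.0, -0.002]
wrist_force: [0.3, -0.0, -0.7]
width: 0.194
grip_force: 29.4
```

>>> step_hand --plan '{"steps":[[0, 0, 0.04, 0], [0, 0, 0.04, 0], [0, 0, 0, 0], [0, 0, 0, 0]]}'

```text
time: 15.28
tool_pos: [0.5752, 0.3027, 0.0942]
tcp_rot: [-3.141, 0.001, -0.001]
wrist_force: [0.0, 0.1, -0.7]
width: 0.193
grip_force: 29.5
```

```bash
python3 -c "
from h import *; save('wrist','w3')"
```

```text
(no output)
```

View pics/w3.png

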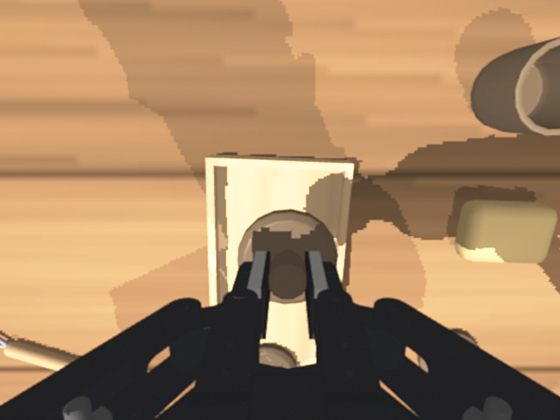

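The wrist view shows the lid level in the fingers at (287,265), over the free end of the tray (far wall at row 158) and between the side walls. I lower it.

>>> step_hand --plan '{"steps":[[0, 0, 0.03, 0], [0, 0, 0.025, 0], [0, 0, 0.01, 0], [0, 0, 0, 0], [0, 0, 0, 0]]}'

```text
time: 15.95
tool_pos: [0.576, 0.3032, 0.0301]
tcp_rot: [-3.14, 0.001, -0.004]
wrist_force: [-0.1, -0.4, -0.2]
width: 0.191
grip_force: 29.5
```

>>> step_hand --plan '{"steps":[[0, 0, 0.006, 0], [0, 0, 0, 0], [0, 0, 0, 0]]}'

```text
time: 16.32
tool_pos: [0.5746, 0.3027, 0.0223]
tcp_rot: [3.142, -0.0, -0.0]
wrist_force: [0.3, -0.0, 0.2]
width: 0.194
grip_force: 29.5
```

>>> step_hand --plan '{"steps":[[0, 0, 0.003, 0], [0, 0, 0, 0], [0, 0, 0, 0]]}'

```text
time: 16.7
tool_pos: [0.5746, 0.3026, 0.0192]
tcp_rot: [3.142, -0.0, -0.0]
wrist_force: [0.2, 0.3, -0.4]
width: 0.193
grip_force: 29.5
```

>>> step_hand --plan '{"steps":[[0, 0, 0.002, 0], [0, 0, 0, 0], [0, 0, 0, 0]]}'

```text
time: 17.08
tool_pos: [0.575, 0.3028, 0.0184]
tcp_rot: [-3.141, 0.0, -0.001]
wrist_force: [-1.8, -0.2, 5.6]
width: 0.195
grip_force: 30.0
```

>>> step_hand --plan '{"steps":[[0, 0, 0, 0], [0, 0, 0, 0], [0, 0, 0, 0]]}' --aperture 0.45

```text
time: 17.45
tool_pos: [0.5746, 0.3026, 0.0171]
tcp_rot: [3.141, -0.0, -0.0]
wrist_force: [-0.5, -0.4, 0.6]
width: 0.454
grip_force: 0.0
```

>>> step_hand --plan '{"steps":[[0, 0, -0.02, 0], [0, 0, -0.05, 0], [0, 0, -0.05, 0], [-0.01, 0.01, -0.02, 0], [-0.035, 0.034, 0, 0]]}'

```text
time: 18.08
tool_pos: [0.5332, 0.2605, 0.1628]
tcp_rot: [-3.138, -0.001, -0.014]
wrist_force: [-0.1, -0.5, -0.4]
width: 0.448
grip_force: 0.0
```

>>> step_hand --plan '{"steps":[[-0.035, 0.034, 0, 0], [-0.035, 0.034, 0, 0], [-0.035, 0.032, 0, 0], [-0.01, 0, 0, 0], [0, 0, 0, 0]]}'

```text
time: 18.7
tool_pos: [0.4152, 0.1591, 0.1586]
tcp_rot: [-3.14, 0.0, -0.004]
wrist_force: [-0.3, 0.6, -0.1]
width: 0.451
grip_force: 0.0
```

```bash
python3 w.py lid .4458 .1593 0
```

```text
lid wrist [0.4442 0.1625] resid [-0.8 -0.5  0.8  0.7] conf 0.79 tcp [0.4152 0.1591 0.1586] t 18.7
```

>>> step_hand --plan '{"steps":[[0.015, -0.002, 0.03, 0], [0.015, 0, 0.04, 0], [0, 0, 0.04, 0], [0, 0, 0, 0], [0, 0, 0, 0]]}'

```text
time: 19.42
tool_pos: [0.446, 0.1614, 0.0482]
tcp_rot: [-3.141, -0.0, -0.002]
wrist_force: [-0.3, 1.2, 0.6]
width: 0.451
grip_force: 0.0
```

```bash
python3 w.py lid .4458 .1593 0;python3 w.py lid .4458 .1593 0; python3 -c "
from h import *; im=save('wrist','w4')"
```

```text
lid wrist [0.4443 0.1634] resid [-1.7 -1.3  1.7  3. ] conf 0.77 tcp [0.446  0.1614 0.0482] t 19.425
lid wrist [0.4441 0.1629] resid [-1.4 -1.2  1.4  2.5] conf 0.89 tcp [0.4466 0.1615 0.0493] t 19.525
```

View pics/w4.png

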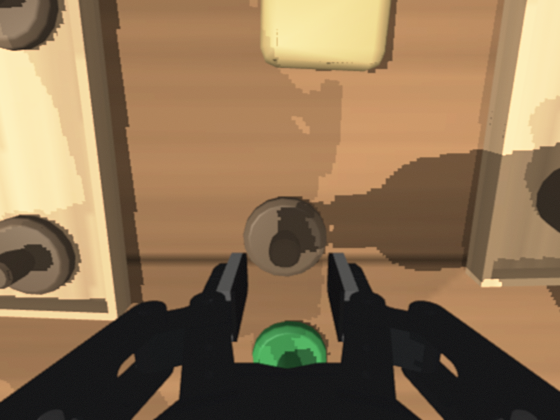

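The grey lid's knob, at (286,250), is centred between the fingers (230 and 345). The green lid lies well behind at (290,350). I descend.

>>> step_hand --plan '{"steps":[[-0.002, -0.001, 0.02, 0], [0, 0, 0.01, 0], [0, 0, 0.003, 0], [0, 0, 0, 0], [0, 0, 0, 0]]}'

```text
time: 20.3
tool_pos: [0.4432, 0.1618, 0.0148]
tcp_rot: [-3.141, 0.0, -0.001]
wrist_force: [-0.1, 1.7, 0.4]
width: 0.448
grip_force: 0.0
```

>>> step_hand --plan '{"steps":[[0, 0, 0, 0], [0, 0, 0, 0]]}'

```text
time: 20.55
tool_pos: [0.4429, 0.1617, 0.0146]
tcp_rot: [-3.141, 0.0, -0.001]
wrist_force: [-0.3, -0.9, -0.6]
width: 0.453
grip_force: 0.0
```

>>> step_hand --plan '{"steps":[[0, 0, 0.001, 0], [0, 0, 0, 0], [0, 0, 0, 0], [0, 0, 0, 0], [0, 0, 0, 0]]}' --aperture 0 --squeeze 30

```text
time: 21.18
tool_pos: [0.4428, 0.1617, 0.0134]
tcp_rot: [-3.142, 0.0, -0.0]
wrist_force: [0.3, -0.1, 1.5]
width: 0.194
grip_force: 29.4
```

>>> step_hand --plan '{"steps":[[0, 0, -0.02, 0], [0, 0, -0.04, 0], [0, 0, -0.04, 0], [0, 0, 0, 0]]}'

```text
time: 21.68
tool_pos: [0.4455, 0.1626, 0.1167]
tcp_rot: [-3.139, 0.0, -0.011]
wrist_force: [0.2, -0.9, -0.2]
width: 0.194
grip_force: 29.4
```

>>> step_hand --plan '{"steps":[[0.015, -0.036, 0, 0], [0.016, -0.036, 0, 0], [0.016, -0.037, 0, 0], [0.015, -0.037, 0, 0], [0, 0, 0, 0]]}'

```text
time: 22.3
tool_pos: [0.5047, 0.3095, 0.1116]
tcp_rot: [3.141, 0.003, -0.002]
wrist_force: [-1.0, 0.4, -1.3]
width: 0.189
grip_force: 29.5
```

>>> step_hand --plan '{"steps":[[0, 0, 0.03, 0], [0, 0, 0, 0], [0, 0, 0, 0]]}'

```text
time: 22.68
tool_pos: [0.5041, 0.3069, 0.0829]
tcp_rot: [3.141, -0.001, -0.002]
wrist_force: [0.6, 0.3, -0.4]
width: 0.195
grip_force: 29.5
```

```bash
python3 -c "
from h import *; save('wrist','w5')"
```

```text
(no output)
```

View pics/w5.png

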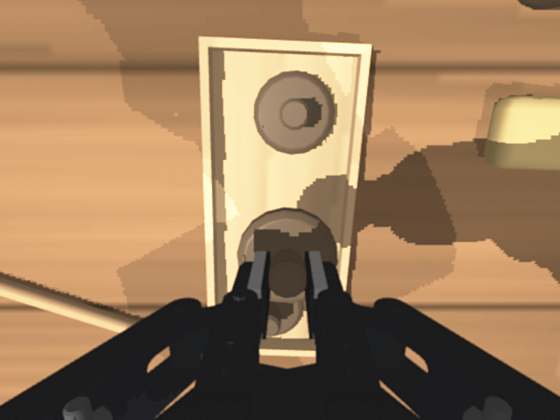

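The first lid lies flat at (295,112) with clear floor between it and the held lid at (287,260). The third lid is visible below the fingers. I lower the second lid at the middle of the tray.

>>> step_hand --plan '{"steps":[[0, 0, 0.03, 0], [0, 0, 0.02, 0], [0, 0, 0.007, 0], [0, 0, 0, 0], [0, 0, 0, 0]]}'

```text
time: 23.35
tool_pos: [0.5055, 0.3081, 0.0272]
tcp_rot: [-3.141, 0.0, -0.002]
wrist_force: [0.3, -0.3, 0.2]
width: 0.19
grip_force: 29.5
```

>>> step_hand --plan '{"steps":[[0, 0, 0.005, 0], [0, 0, 0, 0], [0, 0, 0, 0]]}'

```text
time: 23.72
tool_pos: [0.5047, 0.3077, 0.0214]
tcp_rot: [-3.142, 0.0, -0.0]
wrist_force: [-0.5, -0.4, -1.1]
width: 0.192
grip_force: 29.5
```

>>> step_hand --plan '{"steps":[[0, 0, 0.002, 0], [0, 0, 0, 0], [0, 0, 0, 0]]}'

```text
time: 24.1
tool_pos: [0.5046, 0.3076, 0.0192]
tcp_rot: [3.142, -0.0, -0.0]
wrist_force: [0.8, -0.1, -0.8]
width: 0.188
grip_force: 29.5
```

>>> step_hand --plan '{"steps":[[0, 0, 0.002, 0], [0, 0, 0, 0], [0, 0, 0, 0]]}'

```text
time: 24.48
tool_pos: [0.505, 0.3078, 0.0184]
tcp_rot: [-3.141, 0.0, -0.001]
wrist_force: [-2.6, -1.6, 6.2]
width: 0.197
grip_force: 30.1
```

>>> step_hand --plan '{"steps":[[0, 0, 0, 0], [0, 0, 0, 0], [0, 0, 0, 0]]}' --aperture 0.45

```text
time: 24.85
tool_pos: [0.5046, 0.3076, 0.0171]
tcp_rot: [3.141, -0.0, -0.0]
wrist_force: [-0.4, 0.8, 0.4]
width: 0.45
grip_force: 0.0
```

>>> step_hand --plan '{"steps":[[0, 0, -0.02, 0], [0, 0, -0.05, 0], [0, 0, -0.05, 0], [0.01, 0.01, -0.03, 0], [0.022, 0.038, 0, 0]]}'

```text
time: 25.48
tool_pos: [0.5394, 0.262, 0.1735]
tcp_rot: [-3.137, -0.005, -0.014]
wrist_force: [0.2, 0.7, -1.5]
width: 0.449
grip_force: 0.0
```

>>> step_hand --plan '{"steps":[[0.022, 0.038, 0, 0], [0.022, 0.038, 0, 0], [0.022, 0.033, 0, 0], [0, 0, 0, 0], [0, 0, 0, 0]]}' --aperture 1

```text
time: 26.1
tool_pos: [0.6026, 0.1508, 0.1682]
tcp_rot: [-3.141, 0.001, -0.001]
wrist_force: [0.6, 0.8, -0.1]
width: 1.003
grip_force: 0.0
```

```bash
python3 w.py cup .6601 .1506 0
```

```text
cup wrist [0.6603 0.1529] resid [-0.2 -0.5  0.2  0.6] conf 0.74 tcp [0.6026 0.1508 0.1682] t 26.1
```

>>> step_hand --plan '{"steps":[[0.028, -0.001, 0.02, 0], [0.029, 0, 0.04, 0], [0, 0, 0.02, 0], [0, 0, 0, 0], [0, 0, 0, 0]]}'

```text
time: 26.82
tool_pos: [0.6594, 0.1523, 0.0885]
tcp_rot: [-3.141, -0.001, -0.001]
wrist_force: [0.4, 0.1, -0.2]
width: 1.003
grip_force: 0.0
```

>>> step_hand --plan '{"steps":[[0, 0, 0, 0]]}'

```text
time: 26.95
tool_pos: [0.6604, 0.1521, 0.0895]
tcp_rot: [-3.141, -0.0, -0.005]
wrist_force: [-0.2, 0.8, 1.1]
width: 1.002
grip_force: 0.0
```

```bash
python3 w.py cup .6601 .1506 0
```

```text
cup wrist [0.6608 0.1532] resid [-0.3 -1.   0.3  0.9] conf 0.85 tcp [0.6604 0.1521 0.0895] t 26.95
```

>>> step_hand --plan '{"steps":[[0, -0.001, 0.03, 0], [0, 0, 0.03, 0], [0, 0, 0.007, 0], [0, 0, 0, 0], [0, 0, 0, 0]]}'

```text
time: 27.68
tool_pos: [0.661, 0.1529, 0.0221]
tcp_rot: [-3.141, 0.0, -0.004]
wrist_force: [-0.3, -0.2, -0.2]
width: 1.0
grip_force: 0.0
```

>>> step_hand --plan '{"steps":[[0, 0, 0, 0], [0, 0, 0, 0], [0, 0, 0, 0], [0, 0, 0, 0], [0, 0, 0, 0]]}' --aperture 0 --squeeze 35

```text
time: 28.3
tool_pos: [0.6605, 0.1529, 0.0214]
tcp_rot: [-3.141, 0.0, -0.003]
wrist_force: [-0.7, 0.4, 6.2]
width: 0.585
grip_force: 36.9
```

>>> step_hand --plan '{"steps":[[0, 0, -0.02, 0], [0, 0, -0.04, 0], [0, 0, -0.05, 0], [0, 0, -0.05, 0], [0, 0, 0, 0]]}'

```text
time: 28.92
tool_pos: [0.6634, 0.1533, 0.1879]
tcp_rot: [-3.139, 0.0, -0.018]
wrist_force: [0.9, 0.8, -1.6]
width: 0.58
grip_force: 36.8
```

```bash
python3 -c "
from h import *; save('wrist','w6')"
```

```text
(no output)
```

View pics/w6.png

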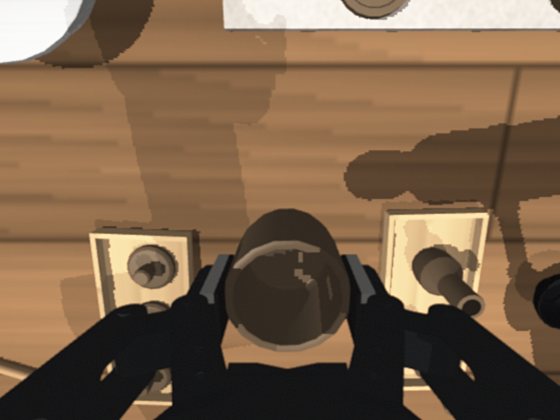

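The cup is held level between the fingers, rim centred at (288,295). I carry it over to its tray.

>>> step_hand --plan '{"steps":[[-0.01, 0.025, 0, 0], [-0.017, 0.046, 0, 0], [-0.017, 0.046, 0, 0], [-0.017, 0.046, 0, 0], [-0.017, 0.046, 0, 0]]}'

```text
time: 29.6
tool_pos: [0.5783, -0.0585, 0.1778]
tcp_rot: [-3.142, 0.001, 0.008]
wrist_force: [0.3, -0.2, -1.8]
width: 0.583
grip_force: 36.7
```

>>> step_hand --plan '{"steps":[[-0.017, 0.046, 0, 0], [-0.017, 0.046, 0, 0], [-0.017, 0.046, 0, 0], [-0.017, 0.046, 0, 0], [-0.017, 0.046, 0, 0]]}'

```text
time: 30.22
tool_pos: [0.4931, -0.2874, 0.1779]
tcp_rot: [-3.139, 0.001, 0.007]
wrist_force: [0.1, -0.7, 0.0]
width: 0.585
grip_force: 36.7
```

>>> step_hand --plan '{"steps":[[-0.007, 0.018, 0, 0], [0, 0, 0.03, 0], [0, 0, 0.04, 0], [0, 0, 0, 0], [0, 0, 0, 0]]}'

```text
time: 30.85
tool_pos: [0.4894, -0.3041, 0.1106]
tcp_rot: [-3.141, -0.0, 0.001]
wrist_force: [-0.3, 0.5, -1.8]
width: 0.583
grip_force: 36.9
```

```bash
python3 -c "
from h import *; save('wrist','w7')"
```

```text
(no output)
```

View pics/w7.png

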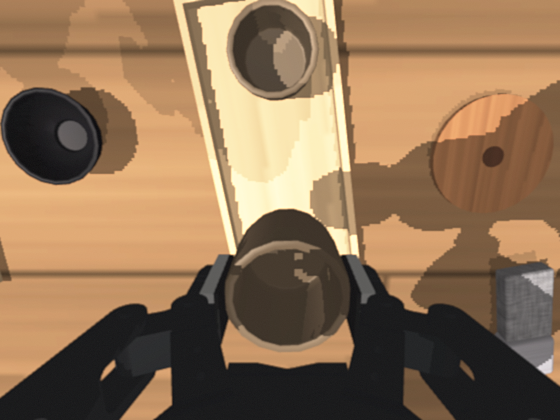

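The cup is over the free end of its tray, between the walls, and well away from cup_done at (272,48). I lower it.

>>> step_hand --plan '{"steps":[[0, 0, 0.03, 0], [0, 0, 0.03, 0], [0, 0, 0.013, 0], [0, 0, 0, 0], [0, 0, 0, 0]]}'

```text
time: 31.52
tool_pos: [0.4908, -0.3051, 0.039]
tcp_rot: [3.14, -0.0, 0.004]
wrist_force: [-0.4, -0.2, -1.6]
width: 0.588
grip_force: 36.9
```

>>> step_hand --plan '{"steps":[[0, 0, 0.006, 0], [0, 0, 0, 0], [0, 0, 0, 0]]}'

```text
time: 31.9
tool_pos: [0.4896, -0.3044, 0.0314]
tcp_rot: [3.142, -0.0, 0.0]
wrist_force: [-0.5, -0.3, -1.8]
width: 0.584
grip_force: 37.0
```

>>> step_hand --plan '{"steps":[[0, 0, 0.002, 0], [0, 0, 0, 0], [0, 0, 0, 0]]}'

```text
time: 32.28
tool_pos: [0.4895, -0.3043, 0.0292]
tcp_rot: [-3.142, 0.0, 0.0]
wrist_force: [-0.3, 0.6, -0.4]
width: 0.583
grip_force: 37.0
```

>>> step_hand --plan '{"steps":[[0, 0, 0.002, 0], [0, 0, 0, 0], [0, 0, 0, 0]]}'

```text
time: 32.65
tool_pos: [0.4895, -0.3043, 0.0272]
tcp_rot: [-3.141, 0.0, 0.0]
wrist_force: [-0.3, -1.0, -1.5]
width: 0.582
grip_force: 37.0
```

>>> step_hand --plan '{"steps":[[0, 0, 0.001, 0], [0, 0, 0, 0], [0, 0, 0, 0]]}'

```text
time: 33.02
tool_pos: [0.4897, -0.3044, 0.0265]
tcp_rot: [3.141, -0.0, 0.0]
wrist_force: [-0.4, -0.5, 1.0]
width: 0.584
grip_force: 37.1
```

Contact is starting: the vertical force went from about −1.5 to +1.0 N. I release the cup, back off and check.

>>> step_hand --plan '{"steps":[[0, 0, 0, 0], [0, 0, 0, 0], [0, 0, 0, 0], [0, 0, 0, 0]]}' --aperture 0.85

```text
time: 33.52
tool_pos: [0.4896, -0.3043, 0.0263]
tcp_rot: [3.142, -0.0, 0.0]
wrist_force: [0.3, -0.1, -1.0]
width: 0.849
grip_force: 0.0
```

>>> step_hand --plan '{"steps":[[0, 0, -0.02, 0], [0, 0, -0.04, 0], [0, 0, -0.05, 0], [0, 0, -0.05, 0], [0, 0, 0, 0]]}'

```text
time: 34.15
tool_pos: [0.4931, -0.3068, 0.1941]
tcp_rot: [3.134, -0.0, 0.017]
wrist_force: [-0.1, 0.5, -0.7]
width: 0.848
grip_force: 0.0
```

```bash
python3 w.py cup .4895 -.3043 0.005
```

```text
cup wrist [ 0.4898 -0.305 ] resid [-0.4 -0.6  0.4  0.6] conf 0.91 tcp [ 0.4931 -0.3068  0.1941] t 34.15
```

>>> step_hand --plan '{"steps":[[0, 0.05, 0, 0], [-0.03, 0.05, 0, 0], [-0.03, 0.05, 0, 0], [-0.03, 0.05, 0, 0], [-0.03, 0.05, 0, 0]]}'

```text
time: 34.88
tool_pos: [0.3677, -0.5545, 0.1841]
tcp_rot: [-3.138, 0.0, 0.003]
wrist_force: [0.5, -0.3, 0.3]
width: 0.853
grip_force: 0.0
```

>>> step_hand --plan '{"steps":[[-0.03, 0.05, 0, 0], [0, 0, 0, 0], [0, 0, 0, 0]]}'

```text
time: 35.25
tool_pos: [0.3388, -0.6032, 0.1842]
tcp_rot: [-3.138, 0.002, 0.002]
wrist_force: [0.1, 0.2, -0.0]
width: 0.854
grip_force: 0.0
```

Create chk.py:
```python
from fit import *
np.set_printoptions(precision=4,suppress=True)
I={c:info(c) for c in("scene","top")}
tr={"lid":(.508,.307,-2.4),"cup":(.5335,-.2974,9),"vase":(.531,-.0046,0)}
for c in I: save(c,c+"9")
M={(c,k):[(mbox(r["pixels"]),r["conf"]) for t in ts for r in bot.regions_of(c,t) if r["pixels"].any()] for c in I for k,ts in(("lid",("lid_a","lid_done")),("cup",("cup","cup_done")),("vase",("vase","vase_done")))}
for n,k,x in(("lid_b","lid",(.5746,.3027)),("lid_a","lid",(.505,.3078)),("lid_done","lid",(.435,.318)),("cup","cup",(.4897,-.3044)),("cup_done","cup",(.5959,-.2956)),("vase","vase",(.578,-.003)),("vase_done","vase",(.4724,-.0086))):
    x=np.r_[x,.005]; obs=[]
    for c in I:
        e=box(c,pts(k)+x,I[c]); l=[b for b,_ in M[c,k] if abs(b-e).max()<15]
        if l: obs.append((c,min(l,key=lambda b:abs(b-e).sum()),I[c]))
    if not obs: print(n,"unseen");continue
    p,r=fit(k,obs,x) 
    t=tr[k]; a=np.deg2rad(t[2]); d=p[:2]-t[:2]
    print(n,[o[0] for o in obs],p,"tray",np.array([d@[np.cos(a),np.sin(a)],d@[-np.sin(a),np.cos(a)]]),"res",r.round(1))
```

```bash
python3 chk.py
```

```text
lid_b ['scene', 'top'] [0.5757 0.3014 0.0025] tray [ 0.0679 -0.0027] res [-0.6 -0.4 -0.5  1.2 -1.  -0.7 -0.1  0.2]
lid_a ['scene', 'top'] [0.5071 0.3062 0.0064] tray [-0.0008 -0.0008] res [-1.  -0.2 -0.5  0.8 -2.1 -0.7  0.   0.1]
lid_done ['scene', 'top'] [0.4357 0.3166 0.0089] tray [-0.0727  0.0065] res [-2.  -0.5  0.9  1.7 -2.6 -1.   0.8  1.2]
cup ['scene', 'top'] [ 0.4913 -0.3046  0.0085] tray [-0.0428 -0.0005] res [-0.4 -0.2 -0.8  0.2 -1.2 -0.3 -0.1 -0.3]
cup_done ['scene', 'top'] [ 0.5952 -0.2961  0.0041] tray [ 0.0612 -0.0084] res [-0.8 -0.4 -0.8  0.4 -1.8 -0.5 -0.3 -0.3]
vase ['scene', 'top'] [ 0.579  -0.0048  0.0064] tray [ 0.048  -0.0002] res [-1.6 -0.9  0.7  2.1 -0.4 -0.3  0.1  0.4]
vase_done ['scene', 'top'] [ 0.4712 -0.0087  0.0091] tray [-0.0598 -0.0041] res [-0.3 -0.6 -0.6  0.9 -0.2 -0.1 -0.5 -0.3]
```

View pics/top9.png

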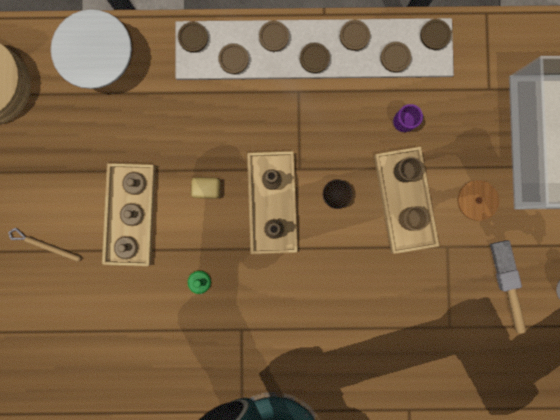

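View pics/scene9.png

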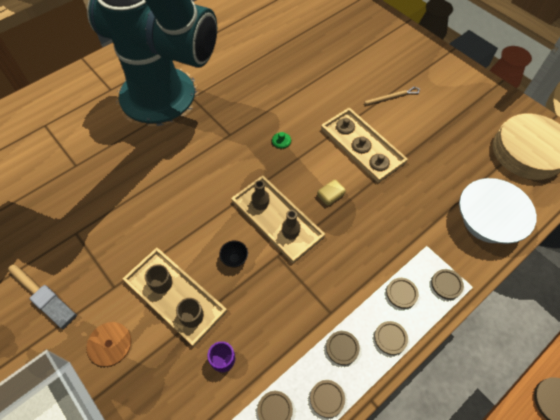

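Both views show three lids at top (134,182), (130,214) and (125,247), two vases at (272,179) and (275,229), and two cups at (408,168) and (413,217). All are upright and flat, the decoys are untouched and the arm is clear.

```bash
python3 -c "
from h import *; print(bot.finish_job())"
```

```text
the job is handed in; nothing more can be done
None
```

All four pieces are upright and flat in the trays of their kind, both final camera views confirm this, and I handed the job in at about 36 s; the hand-in returned no verdict.

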